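# Find the full bearing carton by weight and show it to the scanner

### The job

Squeeze the orange trigger of the bench scanner fully and let it go to wake it. Then lift the left carton (as the robot sees it) straight up well clear of the board, set it back in its place, and lift the right one the same way, to feel which is heavier. Finish while holding the heavier carton upright and still in the air in front of the scanner's window, level with the window, one short end facing it about 10 cm away; the lighter one stays standing on the board, neither is tipped, and the bottle, cup and spinner are left alone.

Things in the scene. Friction and masses are not known exactly. Their poses are not given: they have to be found in the camera images.
- carton_a: closed off-white bearing carton, 60 (x) x 85 (y) x 45 (z) mm, one of two alike; rigid, gripped across its 60 mm width (x). Origin: centre of its underside, z up, y along its length. Stands on one patch of the board, y within 0.2 rad of the board's y. Both weigh 0.2 to 0.75 kg and differ by 100 g or more; either may stand on either patch: only lifting tells which is heavier.
- carton_b: closed off-white bearing carton, 60 (x) x 85 (y) x 45 (z) mm, one of two alike; rigid, gripped across its 60 mm width (x). Origin: centre of its underside, z up, y along its length. Stands on one patch of the board, y within 0.2 rad of the board's y. Both weigh 0.2 to 0.75 kg and differ by 100 g or more; either may stand on either patch: only lifting tells which is heavier.
- board: fixed plywood board, 130 (x) x 300 (y) x 12 (z) mm, with two black rubber patches, centred 75 mm to the left (+y) and to the right (-y) of its middle; its top is flat and 12 mm above its origin. Origin at the centre of its underside, y to the robot's left, yaw up to about 0.15 rad.
- scanner: fixed grey and black pistol code scanner lying on its side in a steel stand. Origin on the table under the stand, x away from the robot, y = the way it looks (to the robot's left), yaw within 0.25 rad. Head 60 x 105 x 50 mm centred at (20, 0, 135) mm, top at 163; level grip bar, 28 wide (y = -39 to -11), 30 thick, from the head towards the robot to x = -124 mm, 135 mm up.
- window (a point): centre of the scanner's amber window (54 mm wide, 36 mm high), 76 mm in front of (+y) and 135 mm above the scanner's origin; axes as the scanner, y points out of the window. The centre of a carton whose near end is 100 mm off lies 142 mm along +y from here.
- squeeze_point (a point): between the back of the grip and the trigger, at mid height of both, where a gripper from above with its fingers closing along the scanner's y squeezes them together: there the two measure 53 mm over all at rest, 43 mm squeezed. Free space below and beside; axes as the scanner.
- trigger (a joint): orange trigger of the scanner, on the window side of the grip, 52 mm long, hinged at its head end: 0 = released, 0.25 rad = fully squeezed (about 8 N at the squeeze point); its spring returns it.
- oil_bottle: bystander: dropper bottle with red tip, 49 mm across, 150 mm tall, loose, behind the board; origin at the centre of its underside
- steel_cup: bystander: pale steel measuring cup, 54 mm across, 70 mm tall, loose; origin at the centre of its underside
- spinner: bystander: green six-lobed spinner lying flat, 82 x 94 x 15 mm, loose, between board and scanner; origin at the centre of its underside

How it is judged:
On the way, in this order (a step that is already met when the one before it is completed fails the run):
1. the trigger is squeezed fully (at least 0.2 rad) (value of joint trigger above 0.2 rad), for 0.2 s.
2. the trigger is released again (below 0.03 rad) and the scanner is not touched (value of joint trigger below 0.03 rad and contact force between scanner and the fingers below 0.1 N), for 0.1 s.
3. the left carton is held in the air over the left half of the board, its underside 38 mm or more above the board, the other one standing (((z of carton_a in the frame of board above 0.05 m and y of carton_a in the frame of board above 0.02 m and y of carton_b in the frame of board below -0.02 m and contact force between carton_a and the fingers above 1 N and contact force between carton_a and board below 0.1 N and z of carton_b in the frame of board below 0.02 m and contact force between carton_b and the fingers below 0.1 N) or (z of carton_b in the frame of board above 0.05 m and y of carton_b in the frame of board above 0.02 m and y of carton_a in the frame of board below -0.02 m and contact force between carton_b and the fingers above 1 N and contact force between carton_b and board below 0.1 N and z of carton_a in the frame of board below 0.02 m and contact force between carton_a and the fingers below 0.1 N))), for 0.3 s.
4. the left carton is back on the left half of the board and the right carton is held in the air over the right half, its underside 38 mm or more above the board (((z of carton_a in the frame of board above 0.05 m and y of carton_a in the frame of board below -0.02 m and y of carton_b in the frame of board above 0.02 m and contact force between carton_a and the fingers above 1 N and contact force between carton_a and board below 0.1 N and z of carton_b in the frame of board below 0.02 m and contact force between carton_b and the fingers below 0.1 N) or (z of carton_b in the frame of board above 0.05 m and y of carton_b in the frame of board below -0.02 m and y of carton_a in the frame of board above 0.02 m and contact force between carton_b and the fingers above 1 N and contact force between carton_b and board below 0.1 N and z of carton_a in the frame of board below 0.02 m and contact force between carton_a and the fingers below 0.1 N))), for 0.3 s.
At the end, for the whole second after the job is handed in: fingers alone hold the heavier carton still, within 0.25 rad of upright, centre within 30 mm of window height and 35 mm of its line, near short end 50-150 mm off, length within 0.3 rad of the beam; the lighter stands upright on the board (pressing with under 4 N); trigger released (below 0.03 rad) (((contact force between carton_a and the fingers above 1 N and height (world z) of carton_a above 0.07 m and angle between carton_a's own z axis and vertical below 0.25 rad and linear speed of carton_a below 0.03 m/s and contact force between carton_a and scanner below 0.1 N and contact force between carton_a and board below 0.1 N and contact force between carton_a and carton_b below 0.1 N and y of carton_a in the frame of window between 0.092 and 0.193 m and x of carton_a in the frame of window between -0.035 and 0.035 m and z of carton_a in the frame of window between -0.0525 and 0.0075 m and angle between the y axis of carton_a and the y axis of scanner, either way round below 0.3 rad and z of carton_b in the frame of board between 0.005 and 0.02 m and angle between carton_b's own z axis and vertical below 0.1 rad and linear speed of carton_b below 0.02 m/s and contact force between carton_b and board between 0.5 and 4.05 N and contact force between carton_b and the fingers below 0.1 N and value of joint trigger below 0.03 rad) or (contact force between carton_b and the fingers above 1 N and height (world z) of carton_b above 0.07 m and angle between carton_b's own z axis and vertical below 0.25 rad and linear speed of carton_b below 0.03 m/s and contact force between carton_b and scanner below 0.1 N and contact force between carton_b and board below 0.1 N and contact force between carton_b and carton_a below 0.1 N and y of carton_b in the frame of window between 0.092 and 0.193 m and x of carton_b in the frame of window between -0.035 and 0.035 m and z of carton_b in the frame of window between -0.0525 and 0.0075 m and angle between the y axis of carton_b and the y axis of scanner, either way round below 0.3 rad and z of carton_a in the frame of board between 0.005 and 0.02 m and angle between carton_a's own z axis and vertical below 0.1 rad and linear speed of carton_a below 0.02 m/s and contact force between carton_a and board between 0.5 and 4.05 N and contact force between carton_a and the fingers below 0.1 N and value of joint trigger below 0.03 rad))); the arm keeps its last pose, push and grip.
It fails at once if a carton is tipped by more than 0.5 rad (angle between any of carton_a, carton_b's own z axis and vertical above 0.5 rad).
It fails at once if the bottle, cup or spinner is moved by more than 30 mm (distance of any of oil_bottle, steel_cup, spinner from where it was at the start of the episode above 0.03 m).
It also fails if it takes over 67 s, if anything falls off the work surface, if the arm or the gripper's body presses on something with over 40 N, if the wrist force passes 120 N, or if a joint passes its speed limit or range.

### The arm

A 7-joint arm with a two-finger parallel gripper is mounted at the origin on a cart in front of the work surface, level with it; the furniture and walls round the work are solid. World frame = base frame: x ahead of the robot, y to its left, z up, the work surface at z = 0. Lengths are in m, angles in rad, forces in N, time in s.
With the tool pointing down it reaches from about 0.4 to 0.875 m from the base axis. Payload 19.3 kg.
Tool frame: the origin (TCP) lies where the fingers leave the gripper's body, on its centre line; the fingertips stand 73 mm ahead of it and the grasp point (between the pads) lies 54 mm ahead of it; x points along the fingers, y is the direction in which the jaws open and shut, and the axes are right-handed (so a half turn about x gives the same grasp; the last joint's range is limited). The gripper opens to 85 mm and grips with 20 to 120 N. Pads are 22 mm wide; open, the fingers measure 114 mm over their backs; the gripper's body (76 mm by 85 mm) begins 54 mm behind the grasp point. The pads swing forward as they close: fully open they stand 13 mm farther back than shut.
Start: joints at [1.226, 0.521, -0.036, 1.599, 0.021, 1.021, -0.113], TCP at [0.17, -0.602, 0.304] pointing down, gripper open.
Joint ranges: [-2.91, 2.91], [-0.3, 2.13], [-1.5, 1.42], [0.17, 2.43], [-1.26, 4.41], [0.16, 1.93], [-2.52, 2.52]. Speed limits (rad/s): [1.89, 1.89, 2.39, 2.39, 3.01, 3.01, 3.01].

### API

Orientations are given as a unit quaternion [w, x, y, z].
In Python, from rig import manip gives the robot as it stands.
- The arm moves only by the tool drive_tool, never from a script. Its arguments are lists of equal length, an entry for each row: "grip": the opening, from 0 (shut) to 1 (fully open); "travel": the shift along the tool's x, y, z in mm, a list of three; "roll": the turn about the tool's x in rad. In form: {"grip": [grip, ...], "travel": [[tx, ty, tz], ...], "roll": [roll, ...]}. A call has 1 to 5 rows; each row is the pose to reach, as a shift and turn from the pose commanded when the call began, along the tool's axes at that moment; what a row does not reach only later rows make up. A row lasts 1/10 s, in which the tool goes at most 50 mm and 8.59 degrees, less where a joint would pass 70% of its speed; a pose out of reach is approached as far as the arm can. A call with a gripper value outside its range is refused whole. The fingers move at their own pace and stop on an object; "newtons" is the grip in N (left out, the last holds). Time passes only in rows, so rows that repeat a pose let the fingers close. It gives the time, the measured TCP pose, the force and the opening at its end, in the units of the state.
- manip.observe(): the state, without advancing time (a new reading comes with each control period).
- manip.snapshot(name): name is "side" or "top"; returns a dict with "color" (400x640x3 uint8, blue, green, red), "depth" (400x640 float32, m along the optical axis (not along the pixel's ray), 0 where there is no reading), "fx", "fy", "cx", "cy" (pixels), "rvec" (rotation vector, rad) and "tvec" (3), from world to camera coordinates, as OpenCV has them. Camera axes: x right, y down, z forward; pixel columns grow to the right and rows downward; lengths in m; the calibration is good to about 2 mm. A picture is of the moment at which its call begins.
- manip.close_job(): hands the job in, once; it reports no verdict.
The state is a dict: "time": time; "q": joint angles; "qd": joint speeds; "tau": joint torques, N m; "tool_pos": TCP position; "ee_rot": TCP orientation; "wrist_force": force on the tool from outside, world axes, zero at the start; "moment": the same for the moment, N m; "width": finger opening in m.
Only numpy, scipy, OpenCV 4.12 (cv2) and the standard library are available. Lean on these libraries where they do the work, as an engineer would, in place of code of your own. Each camera call takes 0.05 s, during which the arm holds its last target. There are 200 camera calls.

## Working session

There is one attempt and no reset: what is moved stays moved. The work goes in short steps, Python scripts to look and compute and a tool call to move; the robot and the scene stay as the last step left them, time stands still between calls to the robot, and variables do not carry over. Pictures are saved under pics/ and viewed, about 8 in all and at most 12, crops included, and the job is handed in when it is done.

Besides the shell and the picture viewer there is one more tool, called after "Emit:" as name([rows], argument=value, ...), one row to a line, values as JSON. drive_tool: Moves the arm, as the interface text tells. Its arguments: {"type":"object","properties":{"grip":{"type":"array","items":{"type":"number"}},"travel":{"type":"array","items":{"type":"array","items":{"type":"number"}}},"roll":{"type":"array","items":{"type":"number"}},"newtons":{"type":"number"}},"required":["grip","travel","roll"]}

```bash
mkdir -p pics; cat > h.py <<'E'
import numpy as np, cv2
from rig import manip
def snap(n):
    s=manip.snapshot(n); R=cv2.Rodrigues(np.array(s['rvec'],float))[0]; return s,R,np.array(s['tvec'],float).ravel()
def cloud(s,R,t):
    d=s['depth']; v,u=np.mgrid[:d.shape[0],:d.shape[1]]
    P=np.stack([(u-s['cx'])/s['fx']*d,(v-s['cy'])/s['fy']*d,d],-1)
    W=(P-t)@R; W[d==0]=np.nan; return W
E
python3 - <<'E'
from h import *
print(manip.observe())
for n in('top','side'):
    s,R,t=snap(n); np.savez(n,**{k:s[k] for k in s}); cv2.imwrite(f'pics/{n}0.png',s['color']); print(n,-R.T@t,R[2],s['fx'])
E
```

```text
{'time': 0.0, 'q': array([ 1.22581855,  0.52203972, -0.03631783,  1.60000571,  0.02117538,
        1.02108403, -0.11281608]), 'qd': array([-0.00081427,  0.00135799, -0.00071964,  0.00098993, -0.00047255,
       -0.00062003,  0.00053343]), 'tau': array([-2.35648324e-03, -9.27107763e+01,  1.97893851e+00, -3.69936168e+01,
        1.78120489e-02,  8.08789831e-03,  3.54631618e-05]), 'tool_pos': array([ 0.16948468, -0.60131769,  0.30331058]), 'ee_rot': array([-0.0964268 , -0.70036714, -0.09722661,  0.70052461]), 'wrist_force': array([ 0.56073067, -0.6751798 , -0.42783765]), 'moment': array([-0.06566368,  0.01827194,  0.04096907]), 'width': 0.08569106337385009}
top [ 0.43229299 -0.07861217  1.1572815 ] [ 0.09755413  0.0042169  -0.99522129] 410.1127905462442
side [0.34708071 0.90118537 0.93703913] [ 0.14205925 -0.76098338 -0.63302723] 479.48591066999813
```

View pics/top0.png

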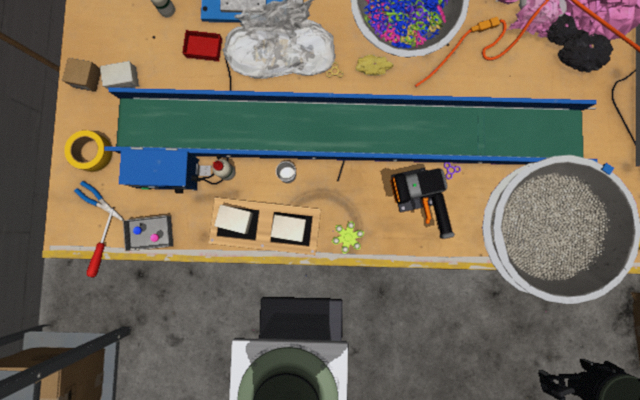

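View pics/side0.png

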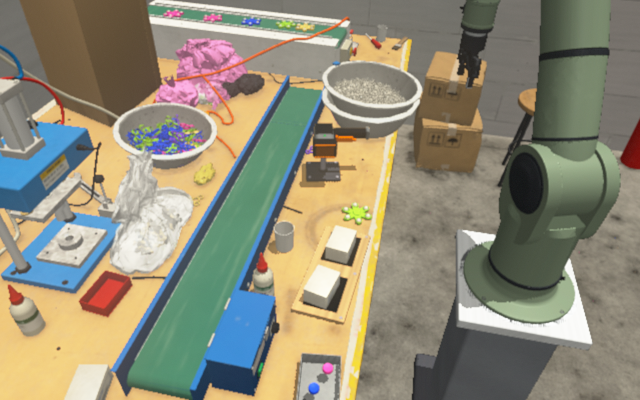

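Top view: the cartons are at (235,219) and (291,228) on the board, with the spinner at (347,236). The scanner head is at (418,188) and its grip runs to (446,235). The cup is at (287,171) and the bottle at (220,168). Next I'll measure with depth.

```bash
python3 - <<'E'
from h import *
s=dict(np.load('top.npz')); R=cv2.Rodrigues(s['rvec'])[0]; t=s['tvec'].ravel(); W=cloud(s,R,t); c=s['color'].astype(int); Z=W[...,2]
hsv=cv2.cvtColor(s['color'],cv2.COLOR_BGR2HSV)
def box(u0,u1,v0,v1):
    m=np.zeros(Z.shape,bool); m[v0:v1,u0:u1]=1; return m
def rect(m,name):
    p=W[m]; r=cv2.minAreaRect(p[:,:2].astype(np.float32)); print(name,m.sum(),'c',np.round(r[0],4),'sz',np.round(r[1],4),'ang',round(r[2],1),'z',np.round(np.nanpercentile(p[:,2],[5,50,95]),4), 'mean',np.round(p.mean(0),4))
rect(box(212,262,195,245)&(Z>.045)&(Z<.075),'L')
rect(box(265,315,205,255)&(Z>.045)&(Z<.075),'R')
print('table',np.nanmedian(Z[box(360,380,180,230)]))
rect(box(200,330,190,255)&(Z>.006)&(Z<.075),'board')
rect(box(385,450,160,212)&(Z>.15)&(Z<.19),'head')
b=box(385,465,160,245)
rect(b&(Z>.1)&(Z<.2),'scanner all')
o=b&(hsv[...,0]>5)&(hsv[...,0]<18)&(hsv[...,1]>200)&(Z>.09)
rect(o,'orange'); print(np.argwhere(o)[:,::-1].min(0),np.argwhere(o)[:,::-1].max(0))
g=b&(Z>.1)&(Z<.2)&(c.max(-1)<75); g[:205]=0
rect(g,'grip')
rect(box(330,365,220,255)&(hsv[...,0]>30)&(hsv[...,0]<70)&(hsv[...,1]>90)&(Z>.004),'spin')
rect(box(272,302,155,185)&(Z>.03),'cup'); rect(box(205,236,155,185)&(Z>.03),'bottle')
cv2.imwrite('pics/crop1.png',cv2.resize(s['color'][150:260,190:480],None,fx=2.7,fy=2.7,interpolation=cv2.INTER_CUBIC))
for v in range(162,243,5): print(v,[int(1000*z) if z==z else -1 for z in Z[v,385:465:4]])
E
```

```text
L 717 c [0.4777 0.1596] sz [0.0855 0.0599] ang 77.4 z [0.0539 0.0577 0.0614] mean [0.4776 0.1585 0.0577]
R 713 c [0.4575 0.0094] sz [0.085  0.0599] ang 82.5 z [0.0542 0.0578 0.0611] mean [0.4574 0.0092 0.0577]
table 0.0008379935356553653
board 5046 c [0.4745 0.0842] sz [0.1793 0.3583] ang 1.5 z [0.0092 0.014  0.0597] mean [0.4618 0.0763 0.0257]
head 1339 c [ 0.5508 -0.3237] sz [0.1065 0.1304] ang 9.1 z [0.1514 0.1615 0.1653] mean [ 0.5673 -0.32    0.1605]
scanner all 2148 c [ 0.5194 -0.333 ] sz [0.1782 0.129 ] ang 12.8 z [0.1336 0.1584 0.1647] mean [ 0.5444 -0.3327  0.1541]
orange 234 c [ 0.5361 -0.3017] sz [0.138  0.0503] ang 54.0 z [0.1225 0.1428 0.1595] mean [ 0.5333 -0.3008  0.1427]
[391 177] [430 223]
grip 362 c [ 0.4922 -0.3733] sz [0.0904 0.0427] ang 27.9 z [0.1355 0.1487 0.1528] mean [ 0.4861 -0.3765  0.1473]
spin 361 c [ 0.4389 -0.1538] sz [0.0882 0.0794] ang 46.1 z [0.0051 0.0094 0.0137] mean [ 0.4382 -0.1541  0.0094]
cup 207 c [0.6199 0.0201] sz [0.0736 0.0827] ang 0.4 z [0.0324 0.0536 0.0936] mean [0.6291 0.0215 0.0565]
bottle 400 c [0.6204 0.2054] sz [0.0718 0.0808] ang 
[... 743 characters left out ...]
]
202 [0, 0, 5, 121, 158, 159, 9, 17, 10, 9, 145, 14, 134, 151, 150, 149, 1, 0, 0, -1]
207 [1, 2, 2, -2, 10, 7, 11, 15, 9, 11, 144, -3, 2, 149, 153, 148, 1, 2, 2, 0]
212 [0, 1, -2, 2, 9, -1, 1, -1, -1, 0, -1, 141, 0, 142, 151, 151, -1, -1, 2, 0]
217 [1, 5, 1, 0, 0, 0, -2, 4, 0, 2, 0, 143, 0, 140, 148, 147, 0, -1, 4, -2]
222 [0, 1, -1, 2, 3, 1, 0, 4, -2, -2, 0, 139, 1, 0, 149, 149, 148, 1, 0, 2]
227 [1, -1, -3, 3, 0, 0, -2, 0, 1, 1, 3, 1, -1, 4, 145, 152, 151, 0, 1, 1]
232 [-1, 0, -3, -1, 3, 1, 0, 1, -2, -1, -3, 2, -1, 3, 142, 150, 149, 150, -1, 1]
237 [-1, 0, 1, 1, 2, 4, 1, 2, -1, 0, 2, -1, -2, 1, 135, 152, 149, -2, 5, -1]
242 [-1, -2, -3, 2, 0, -1, -2, 7, 1, 0, 0, 0, 0, 0, 0, 3, 0, 1, 4, 2]
```

View pics/crop1.png

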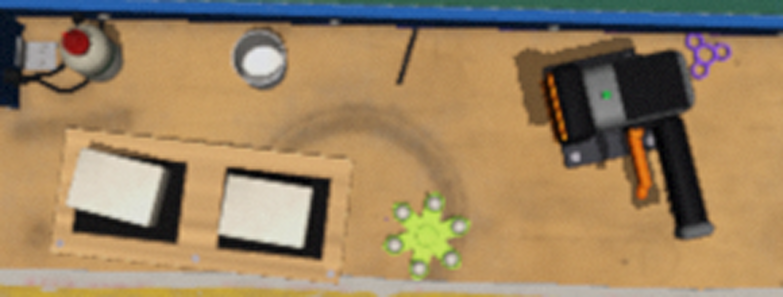

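The crop matches the layout: the trigger runs from crop (635,130) to (645,195) and the grip from (665,120) to (695,235). Now I'll fit the scanner frame and work out the tool axes.

```bash
python3 - <<'E'
from h import *
from scipy.spatial.transform import Rotation as Ro
s=dict(np.load('top.npz')); R=cv2.Rodrigues(s['rvec'])[0]; t=s['tvec'].ravel(); W=cloud(s,R,t); Z=W[...,2]
hsv=cv2.cvtColor(s['color'],cv2.COLOR_BGR2HSV)
v,u=np.mgrid[:400,:640]
def rect(m,n):
    p=W[m]; r=cv2.minAreaRect(p[:,:2].astype(np.float32)); print(n,m.sum(),np.round(r[0],4),np.round(r[1],4),round(r[2],1)); return p
def line(p,n):
    l=cv2.fitLine(p[:,:2].astype(np.float32),cv2.DIST_HUBER,0,.01,.01).ravel(); print(n,'yaw',np.arctan(l[1]/l[0]),'mid',l[2:],'zmed',np.median(p[:,2])); return l
g=(u>425)&(u<465)&(v>204)&(v<242)&(Z>.144)
p=rect(g,'grip'); l=line(p,'grip')
o=(u>412)&(u<436)&(v>190)&(v<228)&(Z>.125)&(hsv[...,0]>3)&(hsv[...,0]<20)&(hsv[...,1]>180)
q=rect(o,'trig'); lt=line(q,'trig')
h=(u>385)&(u<450)&(v<196)&(v>165)&(Z>.15)
k=h.astype(np.uint8); p2=rect(h,'head')
for yaw in (np.arctan(l[1]/l[0]),.2,.25):
    ex=np.array([np.cos(yaw),np.sin(yaw)]); ey=np.array([-ex[1],ex[0]])
    f=lambda p:(np.round(np.percentile(p[:,:2]@ex,[1,50,99]),4),np.round(np.percentile(p[:,:2]@ey,[1,50,99]),4))
    print(round(yaw,3),'grip',f(p),'trig',f(q),'head',f(p2))
st=manip.observe(); r=Ro.from_quat(st['ee_rot'],scalar_first=True).as_matrix(); print(r)
bas=(u>484)&(v>150)&(v<305)&(Z>.02); print('basin max z',np.nanmax(Z[bas]), W[bas].min(0))
# board wood edges
w=(u>200)&(u<330)&(v>190)&(v<256)&(Z>.008)&(Z<.017)
rect(w,'board')
E
```

```text
grip 395 [ 0.4823 -0.3697] [0.0902 0.0509] 14.4
grip yaw 0.28988937 mid [ 0.47602344 -0.38193864] zmed 0.14947010230032004
trig 134 [ 0.5095 -0.3405] [0.0654 0.0139] 8.8
trig yaw 0.1789678 mid [ 0.5035108  -0.33889285] zmed 0.14248434195005522
head 1161 [ 0.5712 -0.3205] [0.0653 0.1304] 9.1
0.29 grip (array([0.3123, 0.3543, 0.3965]), array([-0.5171, -0.5019, -0.4696])) trig (array([0.3597, 0.3925, 0.4223]), array([-0.4794, -0.4698, -0.4617])) head (array([0.4262, 0.4576, 0.4905]), array([-0.5322, -0.4713, -0.4087]))
0.2 grip (array([0.3559, 0.398 , 0.4389]), array([-0.4841, -0.4677, -0.4325])) trig (array([0.3997, 0.4334, 0.4629]), array([-0.4407, -0.4325, -0.4274])) head (array([0.4689, 0.4981, 0.5269]), array([-0.4895, -0.4282, -0.3653]))
0.25 grip (array([0.3321, 0.3739, 0.416 ]), array([-0.5027, -0.487 , -0.4537])) trig (array([0.3778, 0.411 , 0.4407]), array([-0.4623, -0.4537, -0.4469])) head (array([0.4458, 0.4762, 0.5073]), array([-0.5138, -0.4528, -0.3896]))
[[-3.62208518e-04  2.71289937e-01 -9.62497605e-01]
 [ 9.45017141e-04 -9.62497145e-01 -2.71290163e-01]
 [-9.99999488e-01 -1.00784034e-03  9.22510235e-05]]
basin max z 0.1955165347218881 [ 0.29391694 -0.96569692  0.02010055]
board 3328 [0.4645 0.0857] [0.1648 0.3281] 1.5
```

```bash
python3 - <<'E'
from h import *
s=dict(np.load('top.npz')); R=cv2.Rodrigues(s['rvec'])[0]; t=s['tvec'].ravel(); hsv=cv2.cvtColor(s['color'],cv2.COLOR_BGR2HSV)
Z=cloud(s,R,t)[...,2]; V=s['color'].max(-1)
def ray(u,v,z):
    d=R.T@np.array([(u-s['cx'])/s['fx'],(v-s['cy'])/s['fy'],1]); o=-R.T@t; return (o+d*(z-o[2])/d[2])[:2]
ms=[];q=[]
for v in range(203,239):
    us=np.array([u for u in range(432,462) if Z[v,u]>.13 and hsv[v,u,1]<150]); 
    tr=np.array([u for u in range(414,442) if Z[v,u]>.12 and 3<hsv[v,u,0]<20 and hsv[v,u,1]>150])
    # grip = last contiguous run
    if len(us): 
        k=np.split(us,np.where(np.diff(us)>1)[0]+1)[-1]; a,b=k[0]-.5,k[-1]+.5; A,B=ray(a,v,.15),ray(b,v,.15)
        ms.append((A+B)/2); w=A[1]-B[1]
    print(v,len(us) and (k[0],k[-1],round(w,3)),np.round(ms[-1],4), len(tr) and (tr[0],tr[-1],np.round(ray(tr.mean(),v,.142),4)))
ms=np.array(ms[4:-2]); l=cv2.fitLine(ms.astype(np.float32),cv2.DIST_HUBER,0,.01,.01).ravel(); print(l,np.arctan(l[1]/l[0]))
m=((Z>.156)&(Z<.17)).astype(np.uint8); m[:168]=0;m[197:]=0;m[:,:385]=0;m[:,455:]=0
c=max(cv2.findContours(m,0,2)[0],key=cv2.contourArea); P=np.array([ray(*p[0],.163) for p in c],np.float32); print('head top',cv2.minAreaRect(P))
# board corners by wood top contour from color/height
B=((Z>.005)&(Z<.08)).astype(np.uint8); B[:193]=0;B[256:]=0;B[:,:200]=0;B[:,328:]=0
B=cv2.morphologyEx(B,cv2.MORPH_OPEN,np.ones((5,5))); c=max(cv2.findContours(B,0,2)[0],key=cv2.contourArea); print('board',cv2.minAreaRect(np.array([ray(*p[0],.012) for p in c],np.float32)))
E
```

```text
203 (np.int64(436), np.int64(445), np.float64(0.025)) [ 0.5264 -0.3713] (np.int64(423), np.int64(427), array([ 0.5262, -0.3352]))
204 (np.int64(436), np.int64(445), np.float64(0.025)) [ 0.524  -0.3713] (np.int64(423), np.int64(427), array([ 0.5237, -0.3352]))
205 (np.int64(434), np.int64(445), np.float64(0.03)) [ 0.5214 -0.3688] (np.int64(423), np.int64(428), array([ 0.5213, -0.3364]))
206 (np.int64(436), np.int64(446), np.float64(0.027)) [ 0.519  -0.3725] (np.int64(424), np.int64(434), array([ 0.5189, -0.341 ]))
207 (np.int64(434), np.int64(446), np.float64(0.032)) [ 0.5165 -0.3701] (np.int64(424), np.int64(428), array([ 0.5163, -0.3377]))
208 (np.int64(434), np.int64(446), np.float64(0.032)) [ 0.514  -0.3701] (np.int64(424), np.int64(428), array([ 0.5138, -0.3377]))
209 (np.int64(434), np.int64(446), np.float64(0.032)) [ 0.5116 -0.37  ] (np.int64(424), np.int64(429), array([ 0.5114, -0.3389]))
210 (np.int64(437), np.int64(447), np.float64(0.027)) [ 0.5092 -0.375 ] (np.int64(425), np.int64(429), array([ 0.5089, -0.3401]))
211 (np.int64(436), np.int64(447), np.float64(0.029)) [ 0.506
[... 2320 characters left out ...]
(454), np.float64(0.037)) [ 0.4532 -0.387 ] 0
234 (np.int64(441), np.int64(454), np.float64(0.034)) [ 0.4507 -0.3882] 0
235 (np.int64(440), np.int64(454), np.float64(0.037)) [ 0.4483 -0.3869] 0
236 (np.int64(441), np.int64(454), np.float64(0.034)) [ 0.4459 -0.3881] 0
237 (np.int64(441), np.int64(452), np.float64(0.029)) [ 0.4434 -0.3857] 0
238 (np.int64(441), np.int64(448), np.float64(0.02)) [ 0.4408 -0.3808] 0
[ 0.96394867  0.26608822  0.48257056 -0.37888584] 0.26933265
head top ((0.5721558332443237, -0.3181063234806061), (0.0593319833278656, 0.12774235010147095), 8.993070602416992)
board ((0.4626663327217102, 0.07809541374444962), (0.2999543845653534, 0.1300010234117508), 85.1747817993164)
```

Emit:
drive_tool([
  [0, -15, -40],
  [0, -30, -80],
  [0, -46, -120],
  [0, -61, -160],
  [0, -76, -200],
], grip=[1, 1, 1, 1, 1], roll=[0.01, 0.02, 0.03, 0.04, 0.045], newtons=40)

```text
time: 0.6
tool_pos: [0.3426, -0.4728, 0.3038]
ee_rot: [-0.081, -0.702, -0.081, 0.703]
wrist_force: [-0.6, -0.9, 0.1]
width: 0.0854
```

```bash
cat >> h.py <<'E'
from scipy.spatial.transform import Rotation as Ro
def go(x,y,z,yaw=None):
    """travel/roll (from measured pose) for TCP target; yaw = direction of tool y, modulo pi"""
    s=manip.observe(); r=Ro.from_quat(s['ee_rot'],scalar_first=True).as_matrix(); d=r.T@(np.array([x,y,z])-s['tool_pos'])*1000
    out='t %.1f pos %s travel %s'%(s['time'],np.round(s['tool_pos'],4),np.round(d,1))
    if yaw is not None:
        a=np.arctan2(r[1,1],r[0,1]); e=(yaw-a+np.pi/2)%np.pi-np.pi/2; out+=' roll %.3f'%(-e)
    print(out,'tilt',np.round(r[:2,0],3),'F',np.round(s['wrist_force'],1),'w %.4f'%s['width'],'q7 %.2f'%s['q'][6])
E
python3 -c "
from h import *
go(.489,-.364,.25,.23+np.pi/2)"
```

```text
t 0.6 pos [ 0.3426 -0.4728  0.3038] travel [  53.7  -72.7 -167.4] roll -0.001 tilt [-0.  0.] F [-0.6 -0.9  0.1] w 0.0854 q7 -0.53
```

Emit:
drive_tool([
  [0, -18, -42],
  [0, -36, -84],
  [0, -54, -126],
  [0, -71, -165],
  [0, -71, -165],
], grip=[1, 1, 1, 1, 1], roll=[0, 0, 0, 0, 0])

```text
time: 1.1
tool_pos: [0.4905, -0.3625, 0.3034]
ee_rot: [0.083, 0.703, 0.084, -0.702]
wrist_force: [-1.6, 0.0, -0.9]
width: 0.0852
```

```bash
python3 -c "
from h import *
go(.489,-.364,.184,.23+np.pi/2)
a=snap('top')[0]['color'][130:260,340:500]; b=snap('side')[0]['color'][90:210,270:430]
cv2.imwrite('pics/c2.png',np.vstack([cv2.resize(a,(640,300)),cv2.resize(b,(640,300))]))
go(.489,-.364,.184,.23+np.pi/2)"
```

```text
t 1.1 pos [ 0.4905 -0.3625  0.3034] travel [119.4   1.3   2.1] roll 0.007 tilt [0.001 0.002] F [-1.6  0.  -0.9] w 0.0852 q7 -0.84
t 1.2 pos [ 0.4864 -0.3667  0.3034] travel [119.4  -2.   -3.2] roll 0.002 tilt [-0.001  0.   ] F [ 0.4 -0.8 -0.2] w 0.0852 q7 -0.84
```

View pics/c2.png

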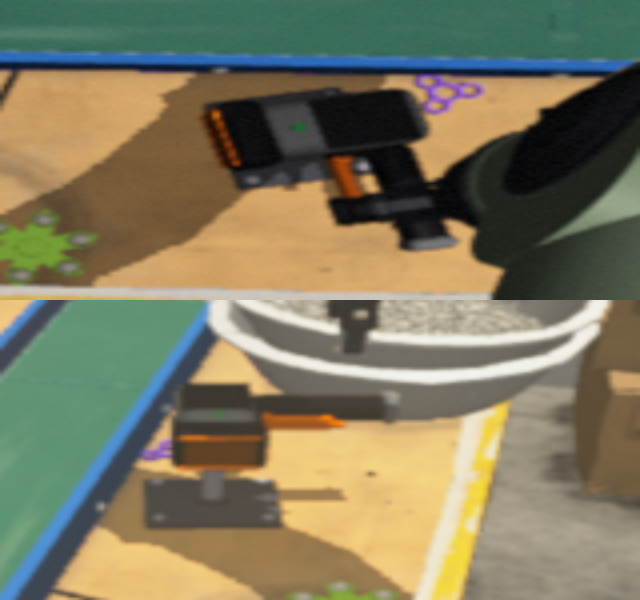

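The top crop shows the fingers straddling the grip and trigger, at about crop (345-440, 205) with parallax. The side crop shows the gripper above the grip bar. Descending.

Emit:
drive_tool([
  [25, -1, -2],
  [55, -2, -3],
  [85, -2, -3],
  [105, -2, -3],
  [119, -2, -3],
], grip=[1, 1, 1, 1, 1], roll=[0, 0, 0, 0, 0], newtons=30)

```text
time: 1.7
tool_pos: [0.4869, -0.3656, 0.1833]
ee_rot: [-0.08, -0.702, -0.081, 0.703]
wrist_force: [0.4, -0.5, 0.3]
width: 0.0855
```

Emit:
drive_tool([
  [0, 0, 0],
  [0, 0, 0],
  [0, 0, 0],
  [0, 0, 0],
  [0, 0, 0],
], grip=[1, 0.75, 0.65, 0.6, 0.55], roll=[0, 0, 0, 0, 0])

```text
time: 2.2
tool_pos: [0.4895, -0.3693, 0.1877]
ee_rot: [0.083, 0.704, 0.077, -0.701]
wrist_force: [5.2, -25.1, 4.4]
width: 0.0474
```

```bash
python3 -c "
from h import *
go(.489,-.364,.184,.23+np.pi/2)"
```

```text
t 2.2 pos [ 0.4895 -0.3693  0.1877] travel [ 3.6 -5.4 -0.7] roll -0.002 tilt [ 0.006 -0.008] F [  5.2 -25.1   4.4] w 0.0474 q7 -0.86
```

Emit:
drive_tool([
  [0, 3, 0],
  [0, 5, 0],
  [0, 5, 0],
  [0, 5, 0],
  [0, 5, 0],
], grip=[0.52, 0.45, 0.4, 0.3, 0.3], roll=[0, 0, 0, 0, 0])

```text
time: 2.7
tool_pos: [0.4903, -0.3724, 0.1879]
ee_rot: [0.083, 0.704, 0.079, -0.701]
wrist_force: [-1.5, -9.5, 17.7]
width: 0.0414
```

```bash
python3 -c "
from h import *
go(.489,-.364,.184,.23+np.pi/2)
b=snap('side')[0]['color'][90:210,270:430]
cv2.imwrite('pics/c3.png',cv2.resize(b,(640,480)))
go(.489,-.364,.184,.23+np.pi/2)"
```

```text
t 2.7 pos [ 0.4903 -0.3724  0.1879] travel [ 3.8 -8.5 -0.6] roll -0.002 tilt [ 0.004 -0.005] F [-1.5 -9.5 17.7] w 0.0414 q7 -0.86
t 2.8 pos [ 0.4903 -0.3723  0.1879] travel [ 3.8 -8.4 -0.6] roll -0.002 tilt [ 0.004 -0.005] F [ -1.9 -10.4  18. ] w 0.0414 q7 -0.86
```

View pics/c3.png

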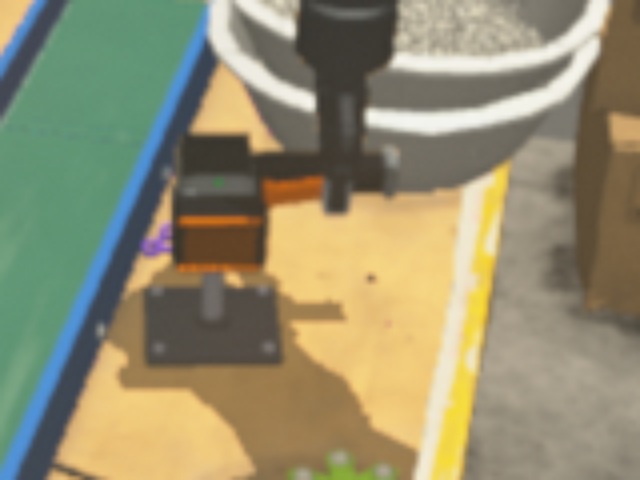

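The finger is on the trigger near its tip, at crop (338,190). The width stopped at 41.4 mm, so the trigger was pressed in about 11.6 mm, which is at least 0.22 rad. I'll hold briefly, then open and rise.

Emit:
drive_tool([
  [0, 0, -2],
  [0, 0, -4],
  [0, 0, -4],
  [0, 0, -4],
  [0, 0, -4],
], grip=[0.3, 0.3, 0.3, 0.3, 0.3], roll=[0, 0, 0, 0, 0], newtons=40)

```text
time: 3.25
tool_pos: [0.4912, -0.3725, 0.1875]
ee_rot: [-0.082, -0.702, -0.078, 0.703]
wrist_force: [-20.6, -12.3, 26.6]
width: 0.041
```

Emit:
drive_tool([
  [0, -2, 0],
  [0, -3, 0],
  [0, -3, 0],
  [0, -3, 0],
  [0, -3, 0],
], grip=[0.6, 1, 1, 1, 1], roll=[0, 0, 0, 0, 0])

```text
time: 3.75
tool_pos: [0.493, -0.3659, 0.185]
ee_rot: [0.081, 0.703, 0.081, -0.702]
wrist_force: [-0.7, 0.7, -0.4]
width: 0.0856
```

Emit:
drive_tool([
  [-10, 0, 0],
  [-35, 0, 0],
  [-65, 0, 0],
  [-95, 0, 0],
  [-120, 0, 0],
], grip=[1, 1, 1, 1, 1], roll=[0, 0, 0, 0, 0])

```text
time: 4.25
tool_pos: [0.4928, -0.3659, 0.3074]
ee_rot: [0.081, 0.703, 0.081, -0.702]
wrist_force: [-0.3, -0.2, 0.5]
width: 0.0852
```

```bash
python3 -c "
from h import *
b=snap('side')[0]['color'][90:210,270:430]
cv2.imwrite('pics/c4.png',cv2.resize(b,(640,480)))
go(.4777,.1596,.25,np.radians(77.4))
go(.4777,.1596,.25,np.radians(-12.6))"
```

```text
t 4.3 pos [ 0.4938 -0.3666  0.3112] travel [  59.4 -516.3 -103.8] roll 0.449 tilt [ 0.005 -0.003] F [ 0.5 -1.9  4.8] w 0.0856 q7 -0.85
t 4.3 pos [ 0.4938 -0.3666  0.3112] travel [  59.4 -516.3 -103.8] roll -1.121 tilt [ 0.005 -0.003] F [ 0.5 -1.9  4.8] w 0.0856 q7 -0.85
```

View pics/c4.png

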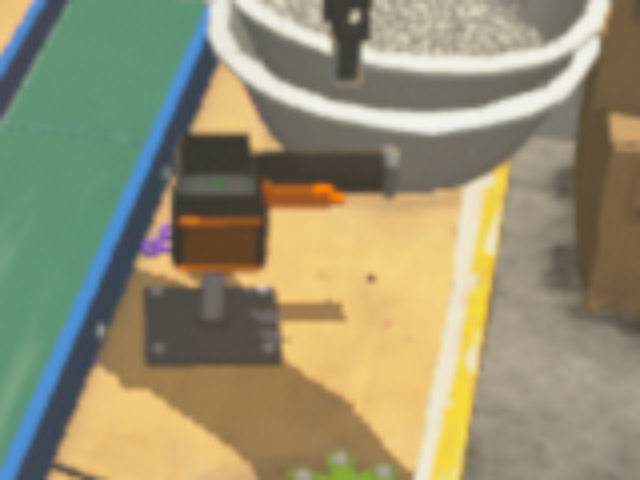

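The trigger is back at rest, its tip at crop (343,197). Moving over to the left carton.

Emit:
drive_tool([
  [0, -35, -7],
  [0, -75, -15],
  [0, -115, -23],
  [0, -155, -31],
  [0, -195, -39],
], grip=[1, 1, 1, 1, 1], roll=[-0.08, -0.18, -0.28, -0.38, -0.48])

```text
time: 4.8
tool_pos: [0.486, -0.1656, 0.3055]
ee_rot: [0.247, 0.663, 0.247, -0.662]
wrist_force: [1.0, 0.1, 1.4]
width: 0.0851
```

```bash
python3 -c "
from h import *
go(.4777,.1596,.25,np.radians(-12.6))"
```

```text
t 4.8 pos [ 0.486  -0.1656  0.3055] travel [  55.4 -251.3 -206.6] roll -0.637 tilt [ 0.001 -0.   ] F [1.  0.1 1.4] w 0.0851 q7 -0.76
```

Emit:
drive_tool([
  [0, -31, -26],
  [0, -62, -52],
  [0, -94, -78],
  [0, -126, -104],
  [5, -158, -130],
], grip=[1, 1, 1, 1, 1], roll=[-0.1, -0.2, -0.3, -0.4, -0.5])

```text
time: 5.3
tool_pos: [0.482, 0.039, 0.301]
ee_rot: [0.404, 0.581, 0.403, -0.58]
wrist_force: [1.7, 0.3, -0.3]
width: 0.0852
```

```bash
python3 -c "
from h import *
go(.4777,.1596,.20,np.radians(-12.6))"
```

```text
t 5.3 pos [0.482 0.039 0.301] travel [ 100.9  -46.4 -111.4] roll -0.137 tilt [ 0.002 -0.   ] F [ 1.7  0.3 -0.3] w 0.0852 q7 -0.74
```

Emit:
drive_tool([
  [10, -16, -39],
  [30, -31, -76],
  [60, -44, -107],
  [85, -46, -111],
  [100, -46, -111],
], grip=[1, 1, 1, 1, 1], roll=[-0.05, -0.1, -0.137, -0.137, -0.137])

```text
time: 5.8
tool_pos: [0.4775, 0.159, 0.1986]
ee_rot: [-0.441, -0.552, -0.442, 0.552]
wrist_force: [0.3, -0.8, 0.5]
width: 0.0853
```

```bash
python3 -c "
from h import *
a=snap('top')[0]['color'][130:270,190:360]; b=snap('side')[0]['color'][190:330,260:430]
cv2.imwrite('pics/c5.png',cv2.resize(np.hstack([a,b]),(800,330)))
go(.4777,.1596,.088,np.radians(-12.6))"
```

```text
t 5.9 pos [0.4775 0.1576 0.1987] travel [110.7  -0.   -2.2] roll -0.003 tilt [-0.002 -0.001] F [0.2 0.2 0.5] w 0.0852 q7 -0.98
```

View pics/c5.png

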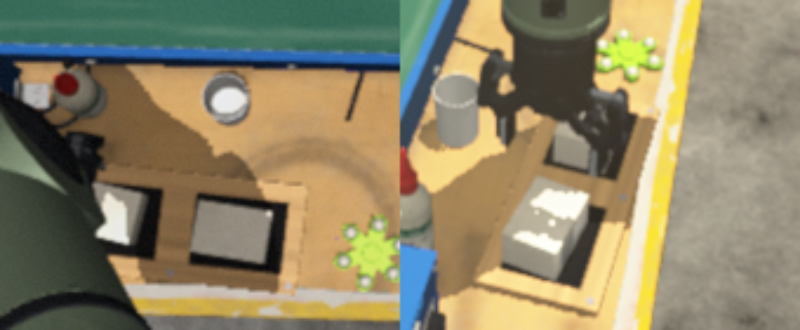

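The gripper is aligned above the left carton, and the cup and bottle are clear. Descending.

Emit:
drive_tool([
  [30, 0, -1],
  [60, 0, -2],
  [90, 0, -2],
  [105, 0, -2],
  [110, 0, -2],
], grip=[1, 1, 1, 1, 1], roll=[0, 0, 0, 0, 0])

```text
time: 6.4
tool_pos: [0.4788, 0.1593, 0.0896]
ee_rot: [-0.441, -0.553, -0.441, 0.553]
wrist_force: [-0.2, -0.5, 1.5]
width: 0.0854
```

Emit:
drive_tool([
  [0, 0, 0],
  [0, 0, 0],
  [0, 0, 0],
  [0, 0, 0],
  [0, 0, 0],
], grip=[1, 0.7, 0.5, 0.4, 0.4], roll=[0, 0, 0, 0, 0], newtons=60)

```text
time: 6.9
tool_pos: [0.4791, 0.1596, 0.0912]
ee_rot: [0.441, 0.553, 0.441, -0.552]
wrist_force: [-2.6, -1.5, 14.5]
width: 0.0591
```

```bash
python3 -c "
from h import *
go(.4777,.1596,.088,np.radians(-12.6))"
```

```text
t 6.9 pos [0.4791 0.1596 0.0912] travel [ 3.2 -1.4  0.3] roll -0.004 tilt [0.002 0.   ] F [-2.6 -1.5 14.5] w 0.0591 q7 -1.11
```

Emit:
drive_tool([
  [-8, 0, 0],
  [-24, 0, 0],
  [-42, 0, 0],
  [-60, 0, 0],
  [-72, 0, 0],
], grip=[0.4, 0.4, 0.4, 0.4, 0.4], roll=[0, 0, 0, 0, 0])

```text
time: 7.4
tool_pos: [0.4787, 0.1594, 0.1635]
ee_rot: [0.441, 0.553, 0.441, -0.552]
wrist_force: [0.3, 0.8, -6.1]
width: 0.0594
```

Emit:
drive_tool([
  [0, 0, 0],
  [0, 0, 0],
  [0, 0, 0],
  [0, 0, 0],
  [0, 0, 0],
], grip=[0.4, 0.4, 0.4, 0.4, 0.4], roll=[0, 0, 0, 0, 0])

```text
time: 7.9
tool_pos: [0.4784, 0.1595, 0.1614]
ee_rot: [-0.441, -0.552, -0.441, 0.553]
wrist_force: [-0.1, -0.6, -7.6]
width: 0.0597
```

Emit:
drive_tool([
  [0, 0, 0],
  [0, 0, 0],
  [0, 0, 0],
  [0, 0, 0],
  [0, 0, 0],
], grip=[0.4, 0.4, 0.4, 0.4, 0.4], roll=[0, 0, 0, 0, 0])

```text
time: 8.4
tool_pos: [0.4786, 0.1595, 0.1619]
ee_rot: [0.441, 0.553, 0.441, -0.553]
wrist_force: [-0.2, -0.3, -6.6]
width: 0.0592
```

```bash
python3 -c "
from h import *
for i in range(6):
    snap('top'); s=manip.observe(); print(np.round(s['wrist_force'],2),np.round(s['tau'],2))
b=snap('side')[0]['color'][190:330,260:430]
cv2.imwrite('pics/c6.png',cv2.resize(b,(640,520)))
go(.4777,.1596,.088,np.radians(-12.6))"
```

```text
[ 0.39  0.25 -7.53] [-1.000e-02 -8.577e+01 -6.570e+00 -2.533e+01  1.000e-02 -1.000e-02
 -0.000e+00]
[-0.29 -0.13 -7.45] [-1.000e-02 -8.578e+01 -6.570e+00 -2.533e+01  1.000e-02 -1.000e-02
 -0.000e+00]
[ 0.54 -0.54 -7.19] [-1.000e-02 -8.579e+01 -6.570e+00 -2.533e+01  1.000e-02 -1.000e-02
 -0.000e+00]
[ 0.55  0.38 -5.7 ] [ 0.000e+00 -8.580e+01 -6.570e+00 -2.533e+01  1.000e-02 -1.000e-02
  0.000e+00]
[ 0.13 -0.11 -7.11] [-0.000e+00 -8.580e+01 -6.570e+00 -2.533e+01  1.000e-02 -1.000e-02
 -0.000e+00]
[ 0.17 -0.84 -7.43] [ 0.000e+00 -8.580e+01 -6.570e+00 -2.533e+01  1.000e-02 -1.000e-02
 -0.000e+00]
t 8.8 pos [0.4786 0.1595 0.1619] travel [73.9 -0.9  0.1] roll -0.004 tilt [0. 0.] F [ 0.2  0.2 -6.2] w 0.0593 q7 -1.03
```

View pics/c6.png

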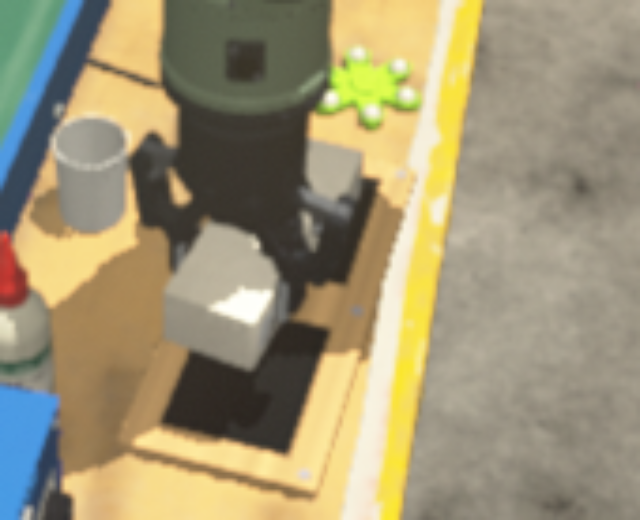

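The left carton is held level in the air, at crop (225,295), and weighs about 7.0 N. Setting it back down.

Emit:
drive_tool([
  [15, 0, 0],
  [35, 0, 0],
  [52, 0, 0],
  [63, 0, 0],
  [67, 0, 0],
], grip=[0.4, 0.4, 0.4, 0.4, 0.4], roll=[0, 0, 0, 0, 0])

```text
time: 9.25
tool_pos: [0.4783, 0.1595, 0.094]
ee_rot: [-0.441, -0.552, -0.441, 0.553]
wrist_force: [0.2, 0.3, -7.2]
width: 0.0594
```

Emit:
drive_tool([
  [1, 0, 0],
  [2, 0, 0],
  [3, 0, 0],
  [4, 0, 0],
  [4, 0, 0],
], grip=[0.4, 0.4, 0.4, 0.4, 0.4], roll=[0, 0, 0, 0, 0])

```text
time: 9.75
tool_pos: [0.4788, 0.1595, 0.0913]
ee_rot: [0.441, 0.553, 0.441, -0.553]
wrist_force: [-0.5, -1.6, 0.7]
width: 0.0593
```

Emit:
drive_tool([
  [0, 0, 0],
  [0, 0, 0],
  [0, 0, 0],
  [0, 0, 0],
  [0, 0, 0],
], grip=[0.5, 0.7, 0.9, 1, 1], roll=[0, 0, 0, 0, 0])

```text
time: 10.25
tool_pos: [0.4787, 0.1596, 0.0909]
ee_rot: [0.441, 0.553, 0.441, -0.553]
wrist_force: [-0.1, 0.2, 0.0]
width: 0.0854
```

Emit:
drive_tool([
  [-10, 0, 0],
  [-35, 0, 0],
  [-65, 0, 0],
  [-90, 0, 0],
  [-110, 0, 0],
], grip=[1, 1, 1, 1, 1], roll=[0, 0, 0, 0, 0])

```text
time: 10.75
tool_pos: [0.4787, 0.1596, 0.2031]
ee_rot: [0.441, 0.553, 0.441, -0.552]
wrist_force: [-0.2, -0.1, -0.0]
width: 0.0855
```

```bash
python3 -c "
from h import *
go(.4575,.0094,.195,np.radians(-7.5))"
```

```text
t 10.8 pos [0.4787 0.1596 0.2031] travel [  8.   12.7 151.2] roll -0.093 tilt [0.001 0.   ] F [-0.2 -0.1 -0. ] w 0.0855 q7 -0.99
```

Emit:
drive_tool([
  [0, 3, 35],
  [0, 6, 75],
  [0, 10, 115],
  [0, 13, 151],
  [4, 13, 151],
], grip=[1, 1, 1, 1, 1], roll=[-0.03, -0.06, -0.09, -0.09, -0.09])

```text
time: 11.25
tool_pos: [0.4571, 0.0049, 0.1976]
ee_rot: [-0.464, -0.533, -0.463, 0.534]
wrist_force: [-1.0, 1.3, 0.1]
width: 0.0854
```

```bash
python3 -c "
from h import *
b=snap('side')[0]['color'][170:330,260:430]
cv2.imwrite('pics/c7.png',cv2.resize(b,(640,600)))
go(.4575,.0094,.0905,np.radians(-7.5))"
```

```text
t 11.3 pos [0.4574 0.0073 0.1971] travel [106.6  -0.2  -2.2] roll -0.007 tilt [ 0.    -0.001] F [-1.1  0.4 -0.7] w 0.0857 q7 -0.63
```

View pics/c7.png

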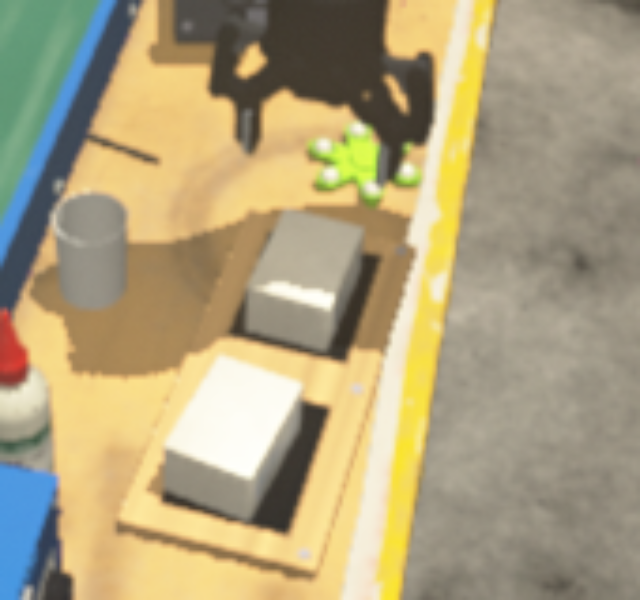

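The left carton stands flat back on its patch, at crop (235,435), and the right one is untouched at (305,280). Grasping the right one.

Emit:
drive_tool([
  [30, 0, -1],
  [60, 0, -1],
  [88, 0, -1],
  [102, 0, -1],
  [107, 0, -1],
], grip=[1, 1, 1, 1, 1], roll=[-0.007, -0.007, -0.007, -0.007, -0.007])

```text
time: 11.8
tool_pos: [0.4576, 0.0117, 0.089]
ee_rot: [-0.467, -0.53, -0.468, 0.531]
wrist_force: [0.6, 0.2, 0.6]
width: 0.0858
```

Emit:
drive_tool([
  [0, 0, 0],
  [0, 0, 0],
  [0, 0, 0],
  [0, 0, 0],
  [0, 0, 0],
], grip=[1, 0.7, 0.5, 0.4, 0.4], roll=[0, 0, 0, 0, 0])

```text
time: 12.3
tool_pos: [0.4584, 0.0105, 0.091]
ee_rot: [0.468, 0.531, 0.467, -0.53]
wrist_force: [-2.5, 1.8, 13.1]
width: 0.0595
```

Emit:
drive_tool([
  [-8, 0, 0],
  [-24, 0, 0],
  [-42, 0, 0],
  [-60, 0, 0],
  [-72, 0, 0],
], grip=[0.4, 0.4, 0.4, 0.4, 0.4], roll=[0, 0, 0, 0, 0])

```text
time: 12.8
tool_pos: [0.458, 0.0103, 0.1636]
ee_rot: [0.467, 0.531, 0.467, -0.53]
wrist_force: [0.2, -0.0, -4.2]
width: 0.0588
```

Emit:
drive_tool([
  [0, 0, 0],
  [0, 0, 0],
  [0, 0, 0],
  [0, 0, 0],
  [0, 0, 0],
], grip=[0.4, 0.4, 0.4, 0.4, 0.4], roll=[0, 0, 0, 0, 0])

```text
time: 13.3
tool_pos: [0.4577, 0.0105, 0.1615]
ee_rot: [-0.467, -0.53, -0.468, 0.531]
wrist_force: [0.6, 0.3, -3.5]
width: 0.0591
```

```bash
python3 -c "
from h import *
F=[]
for i in range(8): snap('top'); F.append(manip.observe()['wrist_force'])
print(np.mean(F,0),np.std(F,0)); go(.4575,.0094,.0905,np.radians(-7.5))"
```

```text
[ 0.03236931  0.36503992 -2.97101582] [0.4710529  0.49166577 0.52038599]
t 13.7 pos [0.4579 0.0104 0.1619] travel [71.4 -0.2  1.1] roll 0.004 tilt [0. 0.] F [ 0.3  0.5 -2.7] w 0.0592 q7 -0.68
```

The right carton weighs about 3.0 N against 7.0 N, so the left one is heavier. Putting the right one back, then fetching the left.

Emit:
drive_tool([
  [15, 0, 0],
  [35, 0, 0],
  [52, 0, 0],
  [63, 0, 0],
  [67, 0, 0],
], grip=[0.4, 0.4, 0.4, 0.4, 0.4], roll=[0, 0, 0, 0, 0])

```text
time: 14.2
tool_pos: [0.4576, 0.0105, 0.0941]
ee_rot: [-0.467, -0.53, -0.468, 0.531]
wrist_force: [0.6, -0.6, -3.2]
width: 0.0594
```

Emit:
drive_tool([
  [1, 0, 0],
  [2, 0, 0],
  [3, 0, 0],
  [4, 0, 0],
  [4, 0, 0],
], grip=[0.4, 0.4, 0.4, 0.4, 0.4], roll=[0, 0, 0, 0, 0])

```text
time: 14.7
tool_pos: [0.458, 0.0104, 0.0911]
ee_rot: [0.467, 0.531, 0.467, -0.531]
wrist_force: [0.1, -0.2, -2.0]
width: 0.0595
```

Emit:
drive_tool([
  [0, 0, 0],
  [0, 0, 0],
  [0, 0, 0],
  [0, 0, 0],
  [0, 0, 0],
], grip=[0.5, 0.7, 0.9, 1, 1], roll=[0, 0, 0, 0, 0])

```text
time: 15.2
tool_pos: [0.4578, 0.0104, 0.0909]
ee_rot: [0.467, 0.531, 0.467, -0.531]
wrist_force: [0.2, -0.1, -0.9]
width: 0.085
```

Emit:
drive_tool([
  [-10, 0, 0],
  [-35, 0, 0],
  [-65, 0, 0],
  [-90, 0, 0],
  [-110, 0, 0],
], grip=[1, 1, 1, 1, 1], roll=[0, 0, 0, 0, 0])

```text
time: 15.7
tool_pos: [0.4579, 0.0104, 0.203]
ee_rot: [0.468, 0.531, 0.467, -0.53]
wrist_force: [-0.2, -1.2, -0.4]
width: 0.0856
```

```bash
python3 -c "
from h import *
go(.4787,.1595,.200,np.radians(-12.6))"
```

```text
t 15.7 pos [0.4579 0.0104 0.203 ] travel [   3.1    1.8 -150.5] roll 0.093 tilt [0.001 0.   ] F [-0.2 -1.2 -0.4] w 0.0856 q7 -0.63
```

Emit:
drive_tool([
  [0, 0, -35],
  [0, 1, -75],
  [0, 2, -115],
  [0, 2, -150],
  [0, 2, -150],
], grip=[1, 1, 1, 1, 1], roll=[0.03, 0.06, 0.09, 0.093, 0.093])

```text
time: 16.2
tool_pos: [0.4787, 0.1639, 0.2019]
ee_rot: [0.443, 0.552, 0.444, -0.55]
wrist_force: [0.3, -1.0, 0.8]
width: 0.0853
```

```bash
python3 -c "
from h import *
s,R,t=snap('side'); cv2.imwrite('pics/c8.png',cv2.resize(s['color'][170:330,260:430],(640,600)))
go(.4787,.1595,.0905,np.radians(-12.6))"
```

```text
t 16.2 pos [0.4785 0.1612 0.2016] travel [111.1   0.5   1.8] roll 0.004 tilt [0.    0.001] F [ 0.4 -1.  -0.4] w 0.0855 q7 -0.99
```

View pics/c8.png

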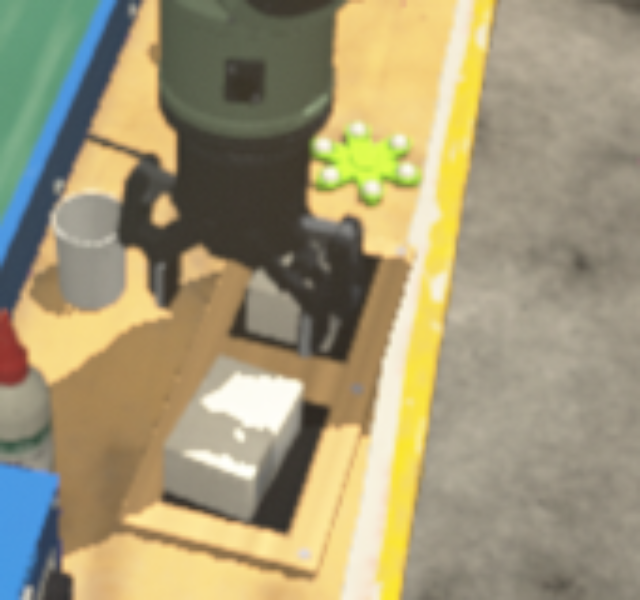

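Both cartons stand upright. The left one is ready to grasp at crop (235,435).

Emit:
drive_tool([
  [30, 0, 0],
  [60, 0, 0],
  [90, 0, 0],
  [106, 0, 0],
  [111, 0, 0],
], grip=[1, 1, 1, 1, 1], roll=[0, 0, 0, 0, 0])

```text
time: 16.75
tool_pos: [0.4781, 0.1578, 0.0888]
ee_rot: [-0.442, -0.551, -0.442, 0.553]
wrist_force: [0.1, -0.5, 0.9]
width: 0.0856
```

Emit:
drive_tool([
  [0, 0, 0],
  [0, 0, 0],
  [0, 0, 0],
  [0, 0, 0],
  [0, 0, 0],
], grip=[1, 0.7, 0.5, 0.4, 0.4], roll=[0, 0, 0, 0, 0])

```text
time: 17.25
tool_pos: [0.4792, 0.1589, 0.0911]
ee_rot: [0.442, 0.552, 0.442, -0.552]
wrist_force: [-3.1, -1.3, 11.6]
width: 0.0592
```

Emit:
drive_tool([
  [-10, 0, 0],
  [-35, 0, 0],
  [-60, 0, 0],
  [-85, 0, 0],
  [-105, 0, 0],
], grip=[0.4, 0.4, 0.4, 0.4, 0.4], roll=[0, 0, 0, 0, 0], newtons=70)

```text
time: 17.75
tool_pos: [0.4787, 0.1588, 0.197]
ee_rot: [0.442, 0.552, 0.442, -0.552]
wrist_force: [0.5, -0.7, -6.7]
width: 0.0593
```

```bash
python3 -c "
from h import *
go(.524,-.118,.192,.22)"
```

```text
t 17.8 pos [0.4787 0.1588 0.197 ] travel [  5.  104.6 260.2] roll -0.440 tilt [0.001 0.   ] F [ 0.5 -0.7 -6.7] w 0.0593 q7 -1.00
```

Emit:
drive_tool([
  [0, 6, 15],
  [0, 18, 45],
  [0, 30, 75],
  [0, 42, 105],
  [0, 52, 130],
], grip=[0.4, 0.4, 0.4, 0.4, 0.4], roll=[-0.03, -0.08, -0.13, -0.18, -0.22])

```text
time: 18.25
tool_pos: [0.501, 0.0187, 0.1956]
ee_rot: [0.5, 0.5, 0.5, -0.5]
wrist_force: [0.2, 0.8, -7.3]
width: 0.0593
```

```bash
python3 -c "
from h import *
go(.524,-.118,.192,.22)"
```

```text
t 18.2 pos [0.501  0.0187 0.1956] travel [  3.7  22.9 136.7] roll -0.219 tilt [-0.    -0.001] F [ 0.2  0.8 -7.3] w 0.0593 q7 -0.53
```

Emit:
drive_tool([
  [1, 6, 35],
  [2, 12, 70],
  [3, 17, 100],
  [4, 21, 125],
  [4, 23, 137],
], grip=[0.4, 0.4, 0.4, 0.4, 0.4], roll=[-0.06, -0.12, -0.17, -0.21, -0.22])

```text
time: 18.75
tool_pos: [0.5237, -0.1192, 0.1913]
ee_rot: [0.552, 0.442, 0.552, -0.443]
wrist_force: [-0.8, 0.2, -6.5]
width: 0.059
```

Emit:
drive_tool([
  [0, 0, 0],
  [0, 0, 0],
  [0, 0, 0],
  [0, 0, 0],
  [0, 0, 0],
], grip=[0.4, 0.4, 0.4, 0.4, 0.4], roll=[0, 0, 0, 0, 0])

```text
time: 19.25
tool_pos: [0.5242, -0.1157, 0.191]
ee_rot: [0.552, 0.442, 0.552, -0.442]
wrist_force: [0.7, -0.4, -6.7]
width: 0.0591
```

```bash
python3 -c "
from h import *
go(.524,-.118,.192,.22)
a=snap('top')[0]['color'][130:260,300:470]; s=snap('side')[0]; b=s['color'][90:270,260:430]
cv2.imwrite('pics/c9.png',cv2.resize(np.vstack([a,b]),(330,600),interpolation=cv2.INTER_CUBIC))
go(.524,-.118,.192,.22)
"
```

```text
t 19.2 pos [ 0.5242 -0.1157  0.191 ] travel [-1.  -0.7  2.2] roll 0.001 tilt [0. 0.] F [ 0.7 -0.4 -6.7] w 0.0591 q7 -0.08
t 19.4 pos [ 0.5242 -0.1159  0.191 ] travel [-1.  -0.7  2. ] roll 0.000 tilt [-0.  0.] F [-0.1  0.3 -6. ] w 0.0588 q7 -0.08
```

View pics/c9.png

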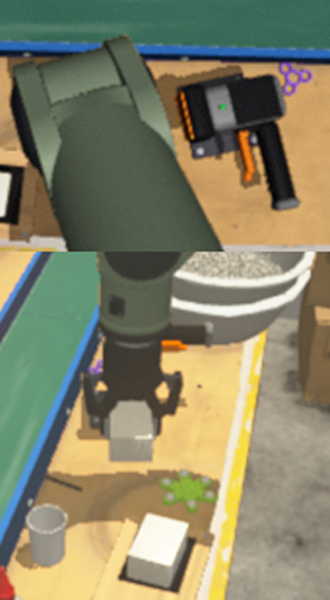

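The carton is held level in front of the window and the other stands on the board. One numeric check of the window's position and facing, using the orange pixels in the first images.

```bash
python3 - <<'E'
from h import *
for n,(a,b,c,d) in {'top':(386,404,170,202),'side':(308,345,125,165)}.items():
    s=dict(np.load(n+'.npz')); R=cv2.Rodrigues(s['rvec'])[0]; W=cloud(s,R,s['tvec'].ravel()); h=cv2.cvtColor(s['color'],cv2.COLOR_BGR2HSV)
    m=np.zeros(h.shape[:2],bool); m[c:d,a:b]=1
    m&=(h[...,0]>3)&(h[...,0]<22)&(h[...,1]>150)&(W[...,2]>.10)&(W[...,2]<.17)
    p=W[m]; p=p[np.abs(p-np.median(p,0)).max(1)<.04]; l=cv2.fitLine(p[:,:2].astype(np.float32),cv2.DIST_HUBER,0,.01,.01).ravel()
    yaw=np.arctan(l[1]/l[0]); w=np.array([(p[:,0].min()+p[:,0].max())/2,np.median(p[:,1])])
    print(n,len(p),'mean',np.round(p.mean(0),4),'x',p[:,0].min(),p[:,0].max(),'yaw',round(float(yaw),3))
    for y in (yaw,.22):
        e=np.array([[np.cos(y),np.sin(y)],[-np.sin(y),np.cos(y)]]); print('  carton in window frame',np.round(e@(np.array([.5242,-.1157])-w),4))
E
```

```text
top 133 mean [ 0.5574 -0.2603  0.143 ] x 0.527903259197824 0.5891645995317438 yaw 0.235
  carton in window frame [0.0002 0.1483]
  carton in window frame [-0.002   0.1483]
side 160 mean [ 0.5561 -0.2582  0.1367] x 0.527666331360917 0.5847448785170111 yaw 0.249
  carton in window frame [0.0041 0.1458]
  carton in window frame [-0.0002  0.1458]
```

```bash
python3 -c "
from h import *
go(.524,-.118,.192,.24); print(manip.close_job())"
```

```text
t 19.4 pos [ 0.5242 -0.1159  0.191 ] travel [-1.  -0.7  2. ] roll -0.020 tilt [-0.  0.] F [-0.1  0.3 -6. ] w 0.0588 q7 -0.08
the job is handed in; nothing more can be done
None
```

I handed the job in at 19.4 s with the heavier (left) carton held still in front of the scanner's window. No verdict was reported.

- **Trigger:** I squeezed it until the fingers stopped at 41 mm, against 53 mm at rest. I judged that fully squeezed from the width alone, as the joint angle can't be read. A picture after letting go shows it back at rest.
- **Weighing:** The left carton pulled about 7.0 N and the right about 3.0 N. Both went back on their patches, and the right one stayed there.
- **Final pose:** The carton's centre is about 0–4 mm off the window's line and about 146 mm in front of it. That puts the near end about 104 mm off. It is level with the window by the gripper's height, is aligned within about 0.03 rad of the beam, and the gripper is not tilted.
- **Last picture:** It shows the other carton standing on the board, the trigger at rest, and the cup and spinner in place. The bottle is only partly in that picture. I saw no contact with any of the three.
- **Checks that disagreed:** The scanner's yaw measured 0.16 rad from the head outline and about 0.25–0.27 from the grip. The window pixels in both views gave 0.235–0.249, which I used for the final check. The task text can also be read as placing the window point 20 mm along x from where I saw the window. The final pose stays within the 35 mm limit either way.

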